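Set out the spray-paint mixing place

TASK

Set out the mixing place on the dark rubber mat in this order, leaving the small paint tin and the clear beaker where they stand on it: first stand the aluminium flow cup in line with the tin and the beaker, halfway between them; then the brown dropper bottle in the same line, midway between the flow cup and the beaker. Then stand the brass coupler straight in front of the flow cup, square to that line and towards the mat's long edge nearest the robot, with about 4 cm clear between them; last, put the silver air cap on top of the tin, in the middle of its lid. Everything ends upright and let go.

Things in the scene. Friction and masses are not known exactly. Their poses are not given: they have to be found in the camera images.
- bench_mat: dark rubber bench mat with a thin yellow border line, 210 (its x) x 420 (its y) x 3 mm, lying flat and fixed to the bench; origin at the centre of its underside. Its -x long edge faces the robot, turned by up to 0.25 rad. The tin and the beaker stand on its long (y) middle line, each 160 mm from its centre, either one at either end
- small_tin: small paint tin with a picture label, closed, 78 mm across and 78 mm high; its lid surface lies 3 mm below the rim, 75 mm above its foot, and is free to stand things on. Stands on the mat. Origin at the centre of its underside, z up
- beaker: clear white graduated mixing beaker, 83 mm across the rim, 65 mm across the foot, 88 mm high, empty, standing on the mat. Origin at the centre of its underside, z up
- alu_cup: aluminium flow cup (a small silver goblet on a ring foot), round, 55 mm across from 32 mm up to its rim, 74 mm high, about 110 g, upright beside the mat. Origin at the centre of its underside, z up
- dropper_bottle: small brown glass dropper bottle with a white label and black dropper top, round, 33 mm across up to 65 mm, 102 mm high over the dropper, about 70 g, upright beside the mat. Origin at the centre of its underside, z up
- brass_coupler: brass air coupler, a stepped round fitting 27 mm across and 50 mm high, about 90 g, upright beside the mat. Origin at the centre of its underside, z up
- silver_cap: silver air cap, a round domed part with a ribbed skirt, 34 mm across near its foot and 24 mm high, about 50 g, foot down beside the mat. Origin at the centre of its underside, z up
Not all that is in view belongs to the job. What is shaped like the silver_cap but blue is not meant.

How it is judged:
On the way, in this order (a step that is already met when the one before it is completed fails the run):
1. the flow cup stands halfway between tin and beaker, let go (x of alu_cup in the frame of bench_mat between -0.015 and 0.015 m and y of alu_cup in the frame of bench_mat between -0.015 and 0.015 m and height (world z) of alu_cup between -0.001 and 0.008 m and angle between alu_cup's own z axis and vertical below 0.12 rad and linear speed of alu_cup below 0.02 m/s and angular speed of alu_cup below 0.3 rad/s and contact force between the fingers and alu_cup below 0.2 N), for 0.2 s.
2. the dropper bottle stands midway between the flow cup and the beaker, let go (x of dropper_bottle in the frame of bench_mat between -0.015 and 0.015 m and horizontal distance between dropper_bottle and beaker between 0.068 and 0.101 m and horizontal distance between dropper_bottle and alu_cup between 0.059 and 0.092 m and height (world z) of dropper_bottle between -0.001 and 0.008 m and angle between dropper_bottle's own z axis and vertical below 0.12 rad and linear speed of dropper_bottle below 0.02 m/s and angular speed of dropper_bottle below 0.3 rad/s and contact force between the fingers and dropper_bottle below 0.2 N), for 0.2 s.
3. the brass coupler stands in front of the flow cup, let go (y of brass_coupler in the frame of bench_mat between -0.015 and 0.015 m and x of brass_coupler in the frame of bench_mat below 0 m and horizontal distance between brass_coupler and alu_cup between 0.066 and 0.096 m and height (world z) of brass_coupler between -0.001 and 0.008 m and angle between brass_coupler's own z axis and vertical below 0.12 rad and linear speed of brass_coupler below 0.02 m/s and angular speed of brass_coupler below 0.3 rad/s and contact force between the fingers and brass_coupler below 0.2 N), for 0.2 s.
4. the air cap lies on the middle of the tin's lid, let go (horizontal distance between silver_cap and small_tin below 0.012 m and height (world z) of silver_cap between 0.074 and 0.083 m and angle between silver_cap's own z axis and vertical below 0.12 rad and linear speed of silver_cap below 0.02 m/s and angular speed of silver_cap below 0.3 rad/s and contact force between the fingers and silver_cap below 0.2 N), for 0.2 s.
At the end, for the whole second after the job is handed in: All upright and at rest: flow cup 15 mm or less each way from midway tin-beaker; bottle within 15 mm of their line, axis 59-92 mm from cup, 68-101 mm from beaker; coupler robot side of cup, within 15 mm of mat's cross line, axis 66-96 mm from cup; air cap on tin lid within 12 mm of middle (x of alu_cup in the frame of bench_mat between -0.015 and 0.015 m and y of alu_cup in the frame of bench_mat between -0.015 and 0.015 m and height (world z) of alu_cup between -0.001 and 0.008 m and angle between each of alu_cup, dropper_bottle, brass_coupler, silver_cap's own z axis and vertical below 0.12 rad and linear speed of each of alu_cup, dropper_bottle, brass_coupler, silver_cap below 0.02 m/s and angular speed of each of alu_cup, dropper_bottle, brass_coupler, silver_cap below 0.3 rad/s and x of dropper_bottle in the frame of bench_mat between -0.015 and 0.015 m and horizontal distance between dropper_bottle and beaker between 0.068 and 0.101 m and horizontal distance between dropper_bottle and alu_cup between 0.059 and 0.092 m and height (world z) of dropper_bottle between -0.001 and 0.008 m and y of brass_coupler in the frame of bench_mat between -0.015 and 0.015 m and x of brass_coupler in the frame of bench_mat below 0 m and horizontal distance between brass_coupler and alu_cup between 0.066 and 0.096 m and height (world z) of brass_coupler between -0.001 and 0.008 m and horizontal distance between silver_cap and small_tin below 0.012 m and height (world z) of silver_cap between 0.074 and 0.083 m); the robot touches nothing.
It fails at once if the tin or the beaker is moved more than 15 mm or tipped (distance of any of small_tin, beaker from where it was at the start of the episode above 0.015 m or angle between any of small_tin, beaker's own z axis and vertical above 0.2 rad).
It also fails if it takes over 112 s, if anything falls off the work surface, if the arm or the gripper's body presses on something with over 40 N, if the wrist force passes 120 N, or if a joint passes its speed limit or range.

ROBOT

A 6-joint arm with a two-finger parallel gripper is mounted at the origin on a cart in front of the work surface, level with it; the furniture and walls round the work are solid. World frame = base frame: x ahead of the robot, y to its left, z up, the work surface at z = 0. Lengths are in m, angles in rad, forces in N, time in s.
With the tool pointing down it reaches from about 0.35 to 0.975 m from the base axis. Payload 4.9 kg.
Tool frame: the origin (TCP) lies on the front face of the gripper's body, between the roots of the fingers; the fingertips stand ctrl.tip_extent ahead of it and the grasp point (between the pads) lies 54 mm ahead of it (ctrl.tip_extent is the distance from the TCP to the fingertips, in m); z points along the fingers, y is the line along which they close (so a half turn about z gives the same grasp; the last joint's range is limited). The gripper opens to 85 mm and grips with 20 to 120 N. Pads are 22 mm wide; open, the fingers measure 114 mm over their backs; the gripper's body (76 mm by 85 mm) begins 54 mm behind the grasp point. The pads swing forward as they close: fully open they stand 13 mm farther back than shut.
Start: joints at [-1.38, 0.053, 1.613, -0, 1.476, -0.119], TCP at [0.191, -0.595, 0.304] pointing down, gripper open.
Joint ranges: [-3.01, 3.01], [-1.01, 2.22], [0.06, 2.58], [-1.02, 4.17], [0.09, 2.62], [-3.14, 3.14]. Speed limits (rad/s): [2.57, 2.57, 3.14, 3.14, 3.14, 3.14].

INTERFACE

Orientations are given as a rotation vector (axis times angle).
In Python, from station import ctrl gives the robot as it stands.
- The arm moves only by the tool apply_moves, never from a script. Its argument "rows" is one flat list of numbers, 6 for each row, row after row: the shift along the tool's x, y, z normalised to -1 to 1, where 1 is 0.6 m, then the turn, a rotation vector about the tool's x, y, z normalised to -1 to 1, where 1 is 90 degrees. A call has 1 to 20 rows; each row is the pose to reach, as a shift and turn from the pose commanded when the call began, along the tool's axes at that moment; what a row does not reach only later rows make up. A row lasts 1/10 s, in which the tool goes at most 50 mm and 8.59 degrees, less where a joint would pass 70% of its speed; a pose out of reach is approached as far as the arm can. A call with a number of a shift or a turn outside -1 to 1 is refused whole. A call with a gripper value outside its range is refused whole. "grip" is the opening, from 0 (shut) to 1 (fully open), set as the call begins (left out, the last holds). The fingers move at their own pace and stop on an object; "grip_force" is the grip in N (left out, the last holds). Time passes only in rows, so rows that repeat a pose let the fingers close. It gives the time, the measured TCP pose, the force, the opening and the grip force at its end, in the units of the state.
- ctrl.get_obs(): the state, without advancing time (a new reading comes with each control period).
- ctrl.get_image(name): name is "scene" or "top"; returns (picture, depth): 400x640x3 uint8, blue, green, red; 400x640 float32, m along the optical axis (not along the pixel's ray), 0 where there is no reading.
- ctrl.camera_model(name): a dict with "mtx" (3x3 intrinsics, pixels), "R" (3x3) and "t" (3): a world point X has camera coordinates R X + t. Camera axes: x right, y down, z forward; pixel columns grow to the right and rows downward; lengths in m; the calibration is good to about 2 mm. A picture is of the moment at which its call begins. camera_model takes no time and is no camera call.
- ctrl.finish_job(): hands the job in; it is judged then, once.
The state is a dict: "t": time; "q": joint angles; "dq": joint speeds; "effort": joint torques, N m; "tool_pos": TCP position; "tool_rot": TCP orientation; "contact_force": force on the tool from outside, world axes, zero at the start; "wrist_torque": the same for the moment, N m; "opening": finger opening in m; "grip_force": force on a finger pad.
Only numpy, scipy, OpenCV 4.12 (cv2) and the standard library are available. Lean on these libraries where they do the work, as an engineer would, in place of code of your own. Each camera call takes 0.05 s, during which the arm holds its last target. There are 200 camera calls.

## Working session

There is one attempt and no reset: what is moved stays moved. The work goes in short steps, Python scripts to look and compute and a tool call to move; the robot and the scene stay as the last step left them, time stands still between calls to the robot, and variables do not carry over. Pictures are saved under pics/ and viewed, at most 14 in all, crops included, and the job is handed in when it is done.

Besides the shell and the picture viewer there is one more tool, called by a JSON object that holds its "method" and its "body". apply_moves: Moves the arm, as the interface text tells. Its arguments: {"type":"object","properties":{"rows":{"type":"array","items":{"type":"number"}},"grip":{"type":"number"},"grip_force":{"type":"number"}},"required":["rows"]}

```bash
mkdir -p pics; python3 - <<'E'
from station import ctrl
import cv2,numpy as np
o=ctrl.get_obs();print({k:np.round(v,3).tolist() for k,v in o.items()},ctrl.tip_extent)
for n in("scene","top"):
    im,d=ctrl.get_image(n);cv2.imwrite(f"pics/{n}0.png",im);np.savez(f"pics/{n}0.npz",im=im,d=d)
    c=ctrl.camera_model(n);print(n,np.round(c["mtx"],1).tolist(),np.round(c["R"],3).tolist(),np.round(c["t"],3).tolist(),np.round(-np.array(c["R"]).T@c["t"],3))
E
```

```text
{'t': 0.0, 'q': [-1.38, 0.053, 1.614, 0.0, 1.476, -0.119], 'dq': [-0.001, 0.001, 0.0, -0.001, -0.001, 0.002], 'effort': [-0.002, -39.368, -37.018, -0.0, 0.007, 0.0], 'tool_pos': [0.19, -0.595, 0.303], 'tool_rot': [-3.102, -0.484, 0.0], 'contact_force': [0.285, 0.144, -0.196], 'wrist_torque': [0.021, 0.01, 0.021], 'grip_force': 0.0, 'opening': 0.085} 0.0726
scene [[498.3, 0.0, 330.0], [0.0, 498.3, 198.4], [0.0, 0.0, 1.0]] [[0.838, -0.546, 0.021], [-0.226, -0.381, -0.896], [0.497, 0.746, -0.443]] [-0.467, 0.171, 1.267] [-0.2   -1.135  0.724]
top [[470.8, 0.0, 319.1], [0.0, 470.8, 202.7], [0.0, 0.0, 1.0]] [[0.028, -1.0, -0.003], [-0.989, -0.027, -0.145], [0.144, 0.007, -0.989]] [0.007, 0.571, 1.191] [0.393 0.015 1.261]
```

View pics/top0.png

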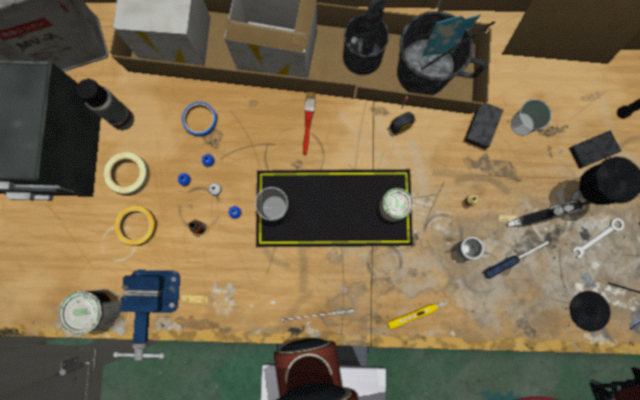

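View pics/scene0.png

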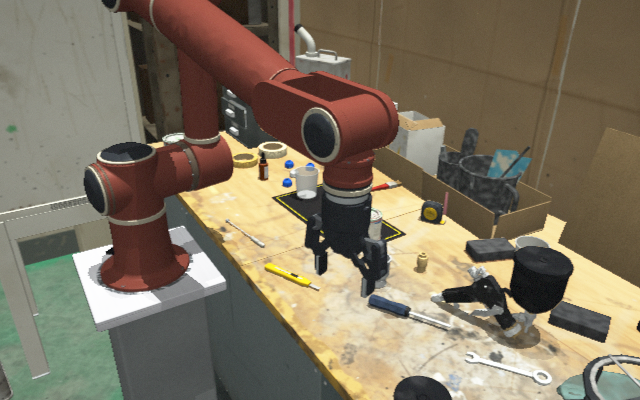

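Top view: the mat spans (257–411, 170–245), with the beaker at (272,205) and the tin at (396,204). The flow cup is at (471,249), the coupler at (472,200) and the dropper bottle at (197,227). There are four cap-shaped things: (215,189) silver, and (208,160), (184,180), (235,212) blue. The silver one fits. I'll confirm it in a crop and measure.

```bash
cat > h.py <<'E'
import cv2,numpy as np
from station import ctrl
def ray(n,uv,z):
    c=ctrl.camera_model(n);R=np.array(c["R"]);C=-R.T@np.array(c["t"])
    d=R.T@np.linalg.inv(c["mtx"])@np.array([uv[0],uv[1],1.]);return C+d*(z-C[2])/d[2]
def cloud(n,d):
    c=ctrl.camera_model(n);R=np.array(c["R"]);K=np.array(c["mtx"])
    v,u=np.indices(d.shape);p=np.stack([(u-K[0,2])/K[0,0]*d,(v-K[1,2])/K[1,1]*d,d],-1)
    return (p-np.array(c["t"]))@R
def top_blob(d,im,uv,zmin,r=30):
    "points above zmin near pixel uv: centre of min enclosing circle, size, max z"
    P=cloud("top",d);m=(P[...,2]>zmin)&(d>0)
    k,l=cv2.connectedComponents(m.astype(np.uint8),connectivity=4)[:2]
    u,v=uv;w=l[v-6:v+7,u-6:u+7];w=w[w>0]
    if len(w)==0:return None
    i=np.bincount(w).argmax();q=P[l==i];c,rad=cv2.minEnclosingCircle(q[:,:2].astype(np.float32))
    return np.round([*c,2*rad,q[:,2].max(),len(q)],4)
E
python3 - <<'E'
from h import *
D=np.load("pics/top0.npz");im,d=D["im"],D["d"]
cr=lambda u0,u1:cv2.resize(im[140:270,u0:u1],None,fx=4,fy=4,interpolation=cv2.INTER_CUBIC)
cv2.imwrite("pics/crop0.png",np.hstack([cr(170,255),cr(440,500)]))
for n,uv,zs in[("beaker",(272,205),(.03,.07)),("tin",(396,204),(.03,.07)),("cup",(471,249),(.02,.06)),("bottle",(197,227),(.02,.05,.08)),("coupler",(472,200),(.015,.035)),("cap",(215,189),(.008,.015))]:
    for z in zs:print(n,z,top_blob(d,im,uv,z))
hsv=cv2.cvtColor(im,cv2.COLOR_BGR2HSV)
m=cv2.inRange(hsv,(22,120,80),(35,255,255));m[:160]=0;m[255:]=0;m[:,:250]=0;m[:,420:]=0
pts=cv2.findNonZero(m);W=np.array([ray("top",p,.003)[:2] for p in pts[:,0]],np.float32)
b=cv2.boxPoints(cv2.minAreaRect(W));print("mat",cv2.minAreaRect(W))
print(np.round(b,4).tolist())
E
```

```text
beaker 0.03 None
beaker 0.07 None
tin 0.03 [ 5.710e-01 -1.776e-01  7.900e-02  8.630e-02  8.050e+02]
tin 0.07 [ 5.712e-01 -1.776e-01  7.880e-02  8.630e-02  7.160e+02]
cup 0.02 [ 4.633e-01 -3.650e-01  5.620e-02  7.920e-02  3.630e+02]
cup 0.06 [ 4.633e-01 -3.650e-01  5.620e-02  7.920e-02  1.400e+02]
bottle 0.02 [5.004e-01 3.392e-01 3.420e-02 1.064e-01 1.780e+02]
bottle 0.05 [5.005e-01 3.392e-01 3.370e-02 1.064e-01 1.370e+02]
bottle 0.08 [4.993e-01 3.387e-01 1.310e-02 1.064e-01 3.000e+01]
coupler 0.015 [ 5.921e-01 -3.784e-01  2.850e-02  5.450e-02  1.090e+02]
coupler 0.035 [ 5.921e-01 -3.784e-01  2.850e-02  5.450e-02  8.200e+01]
cap 0.008 [6.058e-01 3.057e-01 3.440e-02 2.740e-02 1.170e+02]
cap 0.015 [6.058e-01 3.052e-01 3.210e-02 2.740e-02 9.700e+01]
mat ((0.5655462145805359, -0.01599203050136566), (0.19319365918636322, 0.40526512265205383), 1.5837266445159912)
[[0.4634000062942505, 0.18389999866485596], [0.4745999872684479, -0.22120000422000885], [0.6676999926567078, -0.2159000039100647], [0.656499981880188, 0.1891999989748001]]
```

View pics/crop0.png

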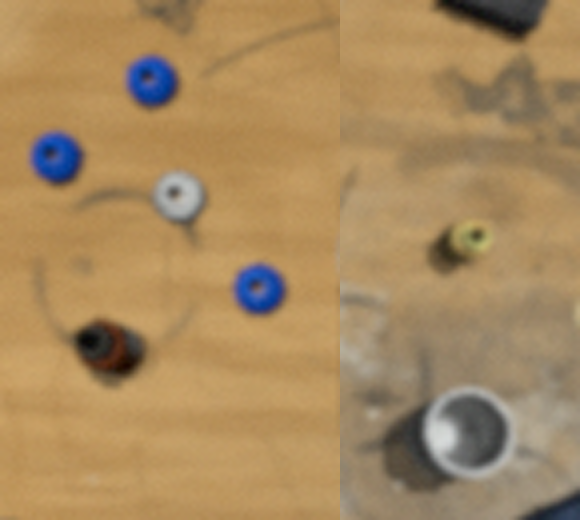

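The crop confirms it: the silver cap is at (215,189) and the other three are blue. The brass coupler and the silver goblet are clear. All sizes match what was given (tin 79, cup 56, bottle 34, coupler 28, cap 34 mm). The mat's centre and yaw (0.028 rad) predict the tin to within 2 mm.

```bash
cat >> h.py <<'E'
from scipy.spatial.transform import Rotation as Ro
def go(x,y,z,psi=1.598):
    o=ctrl.get_obs();R=Ro.from_rotvec(o["tool_rot"])
    s=R.inv().apply(np.array([x,y,z])-o["tool_pos"])/.6
    T=Ro.from_euler("z",psi)*Ro.from_euler("x",np.pi)
    w=(R.inv()*T).as_rotvec()/(np.pi/2)
    print("shift",np.round(s,4),"turn",np.round(w,4),"t",round(o["t"],2),"open",round(o["opening"],4),"tip",ctrl.tip_extent)
E
python3 -c "
from h import *
go(.4633,-.365,.22)"
```

```text
shift [ 0.5498 -0.2259  0.1385] turn [-0.0009 -0.0009 -0.8201] t 0.1 open 0.0851 tip 0.0726
```

{"method": "apply_moves", "body": {"rows": [0.55, -0.226, 0.138, 0, 0, -0.82, 0.55, -0.226, 0.138, 0, 0, -0.82, 0.55, -0.226, 0.138, 0, 0, -0.82, 0.55, -0.226, 0.138, 0, 0, -0.82, 0.55, -0.226, 0.138, 0, 0, -0.82, 0.55, -0.226, 0.138, 0, 0, -0.82, 0.55, -0.226, 0.138, 0, 0, -0.82, 0.55, -0.226, 0.138, 0, 0, -0.82, 0.55, -0.226, 0.138, 0, 0, -0.82, 0.55, -0.226, 0.138, 0, 0, -0.82, 0.55, -0.226, 0.138, 0, 0, -0.82, 0.55, -0.226, 0.138, 0, 0, -0.82, 0.55, -0.226, 0.138, 0, 0, -0.82, 0.55, -0.226, 0.138, 0, 0, -0.82], "grip": 1}}

```text
t: 1.5
tool_pos: [0.4632, -0.3659, 0.2212]
tool_rot: [2.192, 2.25, 0.0]
contact_force: [0.4, -0.4, 0.7]
opening: 0.0854
grip_force: 0.0
```

```bash
python3 -c "
from h import *
go(.4633,-.365,.109)"
```

```text
shift [0.0015 0.0002 0.1871] turn [ 0.0001  0.0001 -0.0009] t 1.5 open 0.0854 tip 0.0726
```

Next I descend on the cup and then close.

{"method": "apply_moves", "body": {"rows": [0.001, 0, 0.06, 0, 0, 0, 0.001, 0, 0.12, 0, 0, 0, 0.001, 0, 0.16, 0, 0, 0, 0.001, 0, 0.187, 0, 0, 0, 0.001, 0, 0.187, 0, 0, 0, 0.001, 0, 0.187, 0, 0, 0]}}

```text
t: 2.1
tool_pos: [0.4638, -0.3654, 0.1097]
tool_rot: [2.191, 2.25, 0.0]
contact_force: [-0.4, -1.0, 1.4]
opening: 0.0854
grip_force: 0.0
```

{"method": "apply_moves", "body": {"rows": [0, 0, 0, 0, 0, 0, 0, 0, 0, 0, 0, 0, 0, 0, 0, 0, 0, 0, 0, 0, 0, 0, 0, 0, 0, 0, 0, 0, 0, 0, 0, 0, 0, 0, 0, 0, 0, 0, 0, 0, 0, 0, 0, 0, 0, 0, 0, 0, 0, 0, 0, 0, 0, 0, 0, 0, 0, 0, 0, 0], "grip": 0.5, "grip_force": 30}}

```text
t: 3.1
tool_pos: [0.4641, -0.3658, 0.1109]
tool_rot: [2.189, 2.249, -0.001]
contact_force: [-1.4, 1.3, 6.1]
opening: 0.0533
grip_force: 31.0
```

```bash
python3 -c "
from h import *
go(.4633,-.365,.23);go(.566,-.0165,.23);go(.566,-.0165,.112)"
```

```text
shift [ 0.0009 -0.001  -0.1986] turn [ 0.001   0.0015 -0.0001] t 3.1 open 0.0533 tip 0.0726
shift [ 0.5769  0.1859 -0.1996] turn [ 0.001   0.0015 -0.0001] t 3.1 open 0.0533 tip 0.0726
shift [ 0.5774  0.1856 -0.003 ] turn [ 0.001   0.0015 -0.0001] t 3.1 open 0.0533 tip 0.0726
```

The cup is gripped. I lift it and carry it high over to the mat centre.

{"method": "apply_moves", "body": {"rows": [0, 0, -0.06, 0, 0, 0, 0, 0, -0.13, 0, 0, 0, 0, 0, -0.2, 0, 0, 0, 0.06, 0.02, -0.2, 0, 0, 0, 0.577, 0.186, -0.2, 0, 0, 0, 0.577, 0.186, -0.2, 0, 0, 0, 0.577, 0.186, -0.2, 0, 0, 0, 0.577, 0.186, -0.2, 0, 0, 0, 0.577, 0.186, -0.2, 0, 0, 0, 0.577, 0.186, -0.2, 0, 0, 0, 0.577, 0.186, -0.2, 0, 0, 0, 0.577, 0.186, -0.2, 0, 0, 0, 0.577, 0.186, -0.2, 0, 0, 0, 0.577, 0.186, -0.2, 0, 0, 0, 0.577, 0.186, -0.2, 0, 0, 0]}}

```text
t: 4.6
tool_pos: [0.5654, -0.017, 0.2288]
tool_rot: [-2.193, -2.249, 0.0]
contact_force: [0.1, -0.1, -1.5]
opening: 0.0534
grip_force: 32.4
```

```bash
python3 -c "
from h import *
go(.566,-.0165,.113)
im,d=ctrl.get_image('scene');cv2.imwrite('pics/s1.png',im)"
```

```text
shift [0.0008 0.0011 0.193 ] turn [-0.0002  0.0001 -0.0013] t 4.6 open 0.0534 tip 0.0726
```

View pics/s1.png

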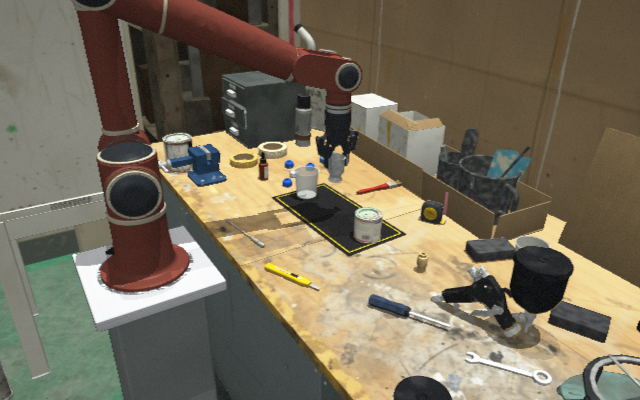

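The picture shows the cup held upright at (337,165), between the beaker (306,180) and the tin (368,223). Now I lower it, slowly at the end.

{"method": "apply_moves", "body": {"rows": [0, 0, 0.05, 0, 0, 0, 0, 0, 0.1, 0, 0, 0, 0.001, 0.001, 0.15, 0, 0, 0, 0.001, 0.001, 0.175, 0, 0, 0, 0.001, 0.001, 0.185, 0, 0, 0, 0.001, 0.001, 0.189, 0, 0, 0, 0.001, 0.001, 0.191, 0, 0, 0, 0.001, 0.001, 0.192, 0, 0, 0, 0.001, 0.001, 0.192, 0, 0, 0, 0.001, 0.001, 0.192, 0, 0, 0]}}

```text
t: 5.65
tool_pos: [0.5667, -0.0152, 0.1145]
tool_rot: [2.19, 2.251, 0.001]
contact_force: [0.9, 0.2, -1.1]
opening: 0.0537
grip_force: 32.4
```

{"method": "apply_moves", "body": {"rows": [0, 0, 0.001, 0, 0, 0, 0, 0, 0.002, 0, 0, 0, 0, 0, 0.002, 0, 0, 0, 0, 0, 0.002, 0, 0, 0]}}

```text
t: 6.05
tool_pos: [0.5667, -0.0153, 0.1139]
tool_rot: [2.191, 2.251, 0.0]
contact_force: [-2.8, -0.3, 5.8]
opening: 0.0537
grip_force: 33.0
```

{"method": "apply_moves", "body": {"rows": [0, 0, 0, 0, 0, 0, 0, 0, 0, 0, 0, 0, 0, 0, 0, 0, 0, 0, 0, 0, 0, 0, 0, 0, 0, 0, 0, 0, 0, 0, 0, 0, 0, 0, 0, 0, 0, 0, 0, 0, 0, 0, 0, 0, 0, 0, 0, 0], "grip": 0.9}}

```text
t: 6.85
tool_pos: [0.5663, -0.0152, 0.1125]
tool_rot: [2.191, 2.251, 0.0]
contact_force: [-0.1, -0.8, -0.1]
opening: 0.0767
grip_force: 0.0
```

{"method": "apply_moves", "body": {"rows": [0, 0, -0.04, 0, 0, 0, 0, 0, -0.1, 0, 0, 0, 0, 0, -0.17, 0, 0, 0, 0, 0, -0.22, 0, 0, 0, 0, 0, -0.22, 0, 0, 0]}}

```text
t: 7.35
tool_pos: [0.5689, -0.0156, 0.2511]
tool_rot: [2.185, 2.245, 0.01]
contact_force: [-0.1, -0.3, 0.3]
opening: 0.0769
grip_force: 0.0
```

```bash
python3 -c "
from h import *
go(.500,.3392,.245);go(.5,.3392,.112)"
```

```text
shift [ 0.5942 -0.0989  0.0078] turn [ 0.0069  0.0013 -0.0001] t 7.35 open 0.0769 tip 0.0726
shift [ 0.5946 -0.1013  0.2295] turn [ 0.0069  0.0013 -0.0001] t 7.35 open 0.0769 tip 0.0726
```

{"method": "apply_moves", "body": {"rows": [0.594, -0.1, 0, 0, 0, 0, 0.594, -0.1, 0, 0, 0, 0, 0.594, -0.1, 0, 0, 0, 0, 0.594, -0.1, 0, 0, 0, 0, 0.594, -0.1, 0, 0, 0, 0, 0.594, -0.1, 0, 0, 0, 0, 0.594, -0.1, 0, 0, 0, 0, 0.594, -0.1, 0, 0, 0, 0, 0.594, -0.1, 0, 0, 0, 0, 0.594, -0.1, 0, 0, 0, 0, 0.594, -0.1, 0, 0, 0, 0]}}

```text
t: 8.45
tool_pos: [0.497, 0.3379, 0.244]
tool_rot: [2.193, 2.249, -0.001]
contact_force: [0.4, 0.7, 0.1]
opening: 0.0768
grip_force: 0.0
```

```bash
python3 - <<'E'
from h import *
im,d=ctrl.get_image('top');np.savez('pics/top1.npz',im=im,d=d)
print(top_blob(d,im,(334,204),.04));go(.5,.3392,.112)
E
```

```text
[ 5.656e-01 -1.430e-02  5.520e-02  8.350e-02  1.420e+02]
shift [0.0021 0.0049 0.2204] turn [-0.0002  0.0003 -0.0015] t 8.5 open 0.0773 tip 0.0726
```

The cup stands at (0.566, −0.014), on target. Now the bottle.

{"method": "apply_moves", "body": {"rows": [0.002, 0.005, 0.04, 0, 0, 0, 0.002, 0.005, 0.1, 0, 0, 0, 0.002, 0.005, 0.16, 0, 0, 0, 0.002, 0.005, 0.2, 0, 0, 0, 0.002, 0.005, 0.22, 0, 0, 0, 0.002, 0.005, 0.22, 0, 0, 0, 0.002, 0.005, 0.22, 0, 0, 0]}}

```text
t: 9.2
tool_pos: [0.5006, 0.3406, 0.1138]
tool_rot: [2.192, 2.25, 0.003]
contact_force: [-0.2, 0.3, -0.0]
opening: 0.077
grip_force: 0.0
```

{"method": "apply_moves", "body": {"rows": [0, 0, 0, 0, 0, 0, 0, 0, 0, 0, 0, 0, 0, 0, 0, 0, 0, 0, 0, 0, 0, 0, 0, 0, 0, 0, 0, 0, 0, 0, 0, 0, 0, 0, 0, 0, 0, 0, 0, 0, 0, 0, 0, 0, 0, 0, 0, 0, 0, 0, 0, 0, 0, 0, 0, 0, 0, 0, 0, 0], "grip": 0.25, "grip_force": 30}}

```text
t: 10.2
tool_pos: [0.5001, 0.3412, 0.1139]
tool_rot: [2.191, 2.251, 0.003]
contact_force: [-1.6, -0.0, 5.9]
opening: 0.0311
grip_force: 29.7
```

```bash
python3 -c "
from h import *
go(.5,.3392,.25);go(.5633,.065,.25)"
```

```text
shift [-0.0032 -0.     -0.2268] turn [ 0.0009 -0.0006 -0.    ] t 10.2 open 0.0311 tip 0.0726
shift [-0.4629  0.093  -0.2271] turn [ 0.0009 -0.0006 -0.    ] t 10.2 open 0.0311 tip 0.0726
```

{"method": "apply_moves", "body": {"rows": [0, 0, -0.05, 0, 0, 0, 0, 0, -0.12, 0, 0, 0, 0, 0, -0.19, 0, 0, 0, 0, 0, -0.227, 0, 0, 0, -0.46, 0.093, -0.227, 0, 0, 0, -0.46, 0.093, -0.227, 0, 0, 0, -0.46, 0.093, -0.227, 0, 0, 0, -0.46, 0.093, -0.227, 0, 0, 0, -0.46, 0.093, -0.227, 0, 0, 0, -0.46, 0.093, -0.227, 0, 0, 0, -0.46, 0.093, -0.227, 0, 0, 0, -0.46, 0.093, -0.227, 0, 0, 0, -0.46, 0.093, -0.227, 0, 0, 0, -0.46, 0.093, -0.227, 0, 0, 0]}}

```text
t: 11.6
tool_pos: [0.5625, 0.0677, 0.2485]
tool_rot: [-2.189, -2.253, 0.0]
contact_force: [-0.4, -0.1, 0.0]
opening: 0.0313
grip_force: 30.1
```

```bash
python3 -c "
from h import *
go(.5633,.066,.117)
im,d=ctrl.get_image('scene');cv2.imwrite('pics/s2.png',cv2.resize(im[80:270,230:450],None,fx=3,fy=3))"
```

```text
shift [-0.0028  0.0013  0.2192] turn [-0.0002 -0.0001  0.0011] t 11.6 open 0.0313 tip 0.0726
```

View pics/s2.png

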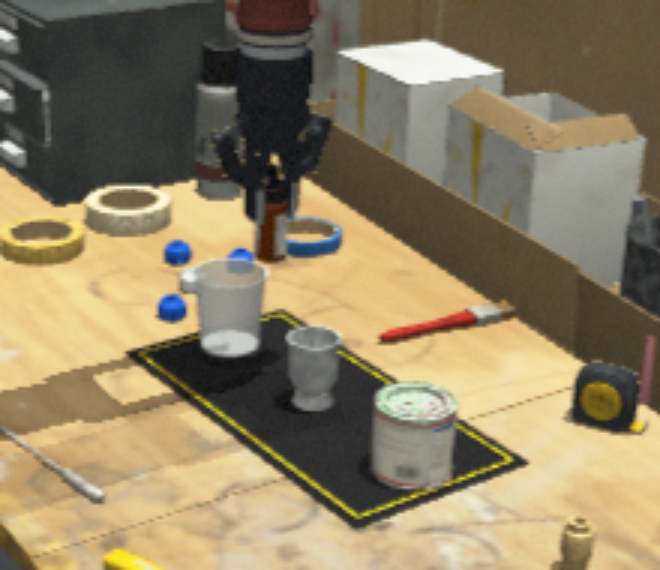

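The bottle hangs upright in the grip at crop (272,225). The cup stands at crop (313,365), in line between the beaker (232,305) and the tin (413,435). I'll lower the bottle.

{"method": "apply_moves", "body": {"rows": [-0.003, 0.001, 0.05, 0, 0, 0, -0.003, 0.001, 0.1, 0, 0, 0, -0.003, 0.001, 0.15, 0, 0, 0, -0.003, 0.001, 0.19, 0, 0, 0, -0.003, 0.001, 0.209, 0, 0, 0, -0.003, 0.001, 0.215, 0, 0, 0, -0.003, 0.001, 0.218, 0, 0, 0, -0.003, 0.001, 0.22, 0, 0, 0, -0.003, 0.001, 0.22, 0, 0, 0, -0.003, 0.001, 0.22, 0, 0, 0]}}

```text
t: 12.65
tool_pos: [0.5641, 0.0646, 0.1178]
tool_rot: [2.19, 2.25, 0.002]
contact_force: [0.5, -0.3, -1.3]
opening: 0.0308
grip_force: 30.1
```

{"method": "apply_moves", "body": {"rows": [0, 0, 0.001, 0, 0, 0, 0, 0, 0.002, 0, 0, 0, 0, 0, 0.002, 0, 0, 0, 0, 0, 0.002, 0, 0, 0]}}

```text
t: 13.05
tool_pos: [0.5641, 0.0645, 0.1169]
tool_rot: [2.191, 2.251, 0.001]
contact_force: [-2.5, -0.0, 5.2]
opening: 0.0312
grip_force: 30.6
```

{"method": "apply_moves", "body": {"rows": [0, 0, 0, 0, 0, 0, 0, 0, 0, 0, 0, 0, 0, 0, 0, 0, 0, 0, 0, 0, 0, 0, 0, 0, 0, 0, 0, 0, 0, 0, 0, 0, 0, 0, 0, 0, 0, 0, 0, 0, 0, 0, 0, 0, 0, 0, 0, 0], "grip": 0.75}}

```text
t: 13.85
tool_pos: [0.5635, 0.0646, 0.1155]
tool_rot: [2.191, 2.251, 0.0]
contact_force: [-0.4, -1.1, 0.4]
opening: 0.0638
grip_force: 0.0
```

{"method": "apply_moves", "body": {"rows": [0, 0, -0.04, 0, 0, 0, 0, 0, -0.1, 0, 0, 0, 0, 0, -0.17, 0, 0, 0, 0, 0, -0.23, 0, 0, 0, 0, 0, -0.23, 0, 0, 0, 0, 0, -0.23, 0, 0, 0]}}

```text
t: 14.45
tool_pos: [0.564, 0.0646, 0.2548]
tool_rot: [2.19, 2.25, 0.003]
contact_force: [-0.1, 0.6, -0.5]
opening: 0.064
grip_force: 0.0
```

```bash
python3 -c "
from h import *
go(.592,-.3784,.23)"
```

```text
shift [-0.7393  0.0267  0.0414] turn [ 0.0016  0.0001 -0.0001] t 14.45 open 0.064 tip 0.0726
```

{"method": "apply_moves", "body": {"rows": [-0.739, 0.027, 0.02, 0, 0, 0, -0.739, 0.027, 0.02, 0, 0, 0, -0.739, 0.027, 0.02, 0, 0, 0, -0.739, 0.027, 0.02, 0, 0, 0, -0.739, 0.027, 0.02, 0, 0, 0, -0.739, 0.027, 0.02, 0, 0, 0, -0.739, 0.027, 0.02, 0, 0, 0, -0.739, 0.027, 0.02, 0, 0, 0, -0.739, 0.027, 0.02, 0, 0, 0, -0.739, 0.027, 0.02, 0, 0, 0, -0.739, 0.027, 0.02, 0, 0, 0, -0.739, 0.027, 0.02, 0, 0, 0]}}

```text
t: 15.65
tool_pos: [0.5913, -0.3769, 0.2397]
tool_rot: [-2.188, -2.25, -0.0]
contact_force: [1.0, -0.7, -0.0]
opening: 0.064
grip_force: 0.0
```

```bash
python3 - <<'E'
from h import *
im,d=ctrl.get_image('top');np.savez('pics/top2.npz',im=im,d=d)
print(top_blob(d,im,(334,204),.04),top_blob(d,im,(303,202),.05));go(.592,-.3784,.083)
cv2.imwrite('pics/t2.png',cv2.resize(im[140:270,170:440],None,fx=2.9,fy=2.9))
E
```

```text
[ 5.657e-01 -1.470e-02  5.520e-02  8.290e-02  1.370e+02] [5.643e-01 6.370e-02 3.320e-02 1.060e-01 1.330e+02]
shift [-0.0034  0.0011  0.2622] turn [-0.001  -0.001   0.0007] t 15.7 open 0.064 tip 0.0726
```

View pics/t2.png

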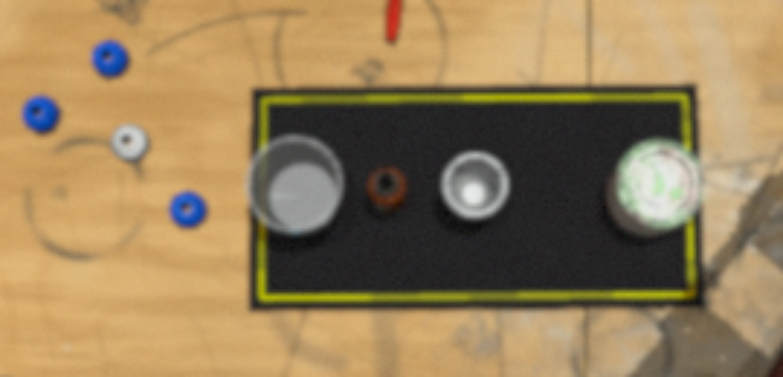

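In the crop, the beaker (297,185), bottle (387,187), cup (475,185) and tin (655,187) are in line, and the cup-to-bottle distance is 78 mm. Next is the coupler.

{"method": "apply_moves", "body": {"rows": [-0.003, 0.001, 0.07, 0, 0, 0, -0.003, 0.001, 0.14, 0, 0, 0, -0.003, 0.001, 0.2, 0, 0, 0, -0.003, 0.001, 0.24, 0, 0, 0, -0.003, 0.001, 0.26, 0, 0, 0, -0.003, 0.001, 0.26, 0, 0, 0, -0.003, 0.001, 0.26, 0, 0, 0]}}

```text
t: 16.4
tool_pos: [0.5932, -0.3799, 0.0871]
tool_rot: [2.189, 2.251, 0.0]
contact_force: [-0.2, 0.8, 0.9]
opening: 0.0638
grip_force: 0.0
```

{"method": "apply_moves", "body": {"rows": [0, 0, 0, 0, 0, 0, 0, 0, 0, 0, 0, 0, 0, 0, 0, 0, 0, 0, 0, 0, 0, 0, 0, 0, 0, 0, 0, 0, 0, 0, 0, 0, 0, 0, 0, 0, 0, 0, 0, 0, 0, 0, 0, 0, 0, 0, 0, 0, 0, 0, 0, 0, 0, 0, 0, 0, 0, 0, 0, 0], "grip": 0.1, "grip_force": 30}}

```text
t: 17.4
tool_pos: [0.5931, -0.3807, 0.0874]
tool_rot: [2.19, 2.249, 0.0]
contact_force: [-1.0, 0.5, 5.5]
opening: 0.0254
grip_force: 29.4
```

```bash
python3 -c "
from h import *
go(.592,-.3784,.22);go(.484,-.017,.22)"
```

```text
shift [ 0.0035 -0.0012 -0.221 ] turn [ 0.0012  0.001  -0.0002] t 17.4 open 0.0254 tip 0.0726
shift [ 0.6105 -0.165  -0.2223] turn [ 0.0012  0.001  -0.0002] t 17.4 open 0.0254 tip 0.0726
```

{"method": "apply_moves", "body": {"rows": [0, 0, -0.06, 0, 0, 0, 0, 0, -0.13, 0, 0, 0, 0, 0, -0.2, 0, 0, 0, 0, 0, -0.222, 0, 0, 0, 0.607, -0.165, -0.222, 0, 0, 0, 0.607, -0.165, -0.222, 0, 0, 0, 0.607, -0.165, -0.222, 0, 0, 0, 0.607, -0.165, -0.222, 0, 0, 0, 0.607, -0.165, -0.222, 0, 0, 0, 0.607, -0.165, -0.222, 0, 0, 0, 0.607, -0.165, -0.222, 0, 0, 0, 0.607, -0.165, -0.222, 0, 0, 0, 0.607, -0.165, -0.222, 0, 0, 0, 0.607, -0.165, -0.222, 0, 0, 0, 0.607, -0.165, -0.222, 0, 0, 0]}}

```text
t: 18.9
tool_pos: [0.4836, -0.0193, 0.2181]
tool_rot: [-2.192, -2.25, 0.001]
contact_force: [-0.6, 0.3, -0.8]
opening: 0.0258
grip_force: 30.0
```

```bash
python3 -c "
from h import *
go(.484,-.019,.0905)
im,d=ctrl.get_image('scene');cv2.imwrite('pics/s3.png',cv2.resize(im[80:270,230:450],None,fx=3,fy=3))"
```

```text
shift [0.0005 0.0009 0.2127] turn [-0.0005  0.0001 -0.0006] t 18.9 open 0.0258 tip 0.0726
```

View pics/s3.png

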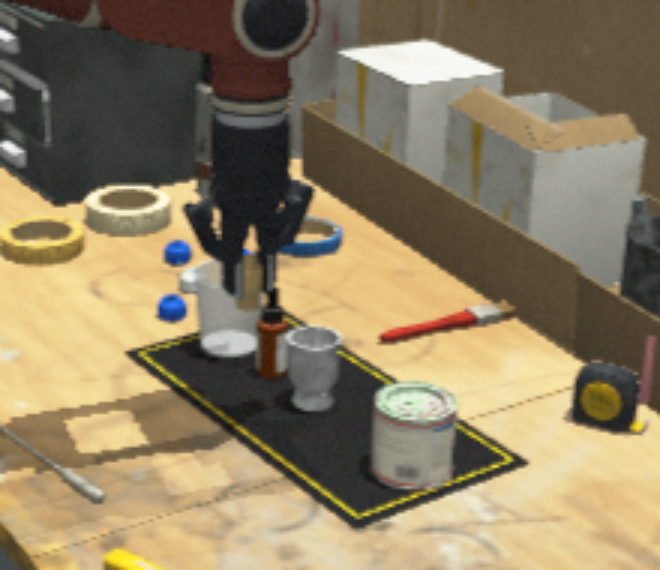

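The coupler is held upright at crop (248,280). The gripper's knuckles flare out along the closing axis and could touch the cup, so I'll turn 90° before lowering.

{"method": "apply_moves", "body": {"rows": [0, 0, 0, 0, 0, 0.5, 0, 0, 0, 0, 0, 1, 0, 0, 0, 0, 0, 1, 0, 0, 0, 0, 0, 1, 0, 0, 0, 0, 0, 1, 0, 0, 0, 0, 0, 1, 0, 0, 0, 0, 0, 1, 0, 0, 0, 0, 0, 1, 0, 0, 0, 0, 0, 1, 0, 0, 0, 0, 0, 1, 0, 0, 0, 0, 0, 1, 0, 0, 0, 0, 0, 1, 0, 0, 0, 0, 0, 1, 0, 0, 0, 0, 0, 1]}}

```text
t: 20.35
tool_pos: [0.4836, -0.0191, 0.2186]
tool_rot: [-3.141, -0.043, 0.0]
contact_force: [0.6, 0.5, -0.5]
opening: 0.0258
grip_force: 30.0
```

```bash
python3 -c "
from h import *
go(.482,-.018,.0905,.0276)"
```

```text
shift [-0.0026 -0.0018  0.2135] turn [-0.      0.0001 -0.0002] t 20.35 open 0.0258 tip 0.0726
```

{"method": "apply_moves", "body": {"rows": [-0.002, -0.002, 0.05, 0, 0, 0, -0.002, -0.002, 0.1, 0, 0, 0, -0.002, -0.002, 0.15, 0, 0, 0, -0.002, -0.002, 0.185, 0, 0, 0, -0.002, -0.002, 0.203, 0, 0, 0, -0.002, -0.002, 0.209, 0, 0, 0, -0.002, -0.002, 0.211, 0, 0, 0, -0.002, -0.002, 0.213, 0, 0, 0, -0.002, -0.002, 0.213, 0, 0, 0, -0.002, -0.002, 0.213, 0, 0, 0]}}

```text
t: 21.35
tool_pos: [0.4829, -0.0175, 0.0918]
tool_rot: [3.141, 0.043, 0.003]
contact_force: [-0.5, -0.3, -0.4]
opening: 0.0256
grip_force: 30.0
```

{"method": "apply_moves", "body": {"rows": [0, 0, 0.001, 0, 0, 0, 0, 0, 0.002, 0, 0, 0, 0, 0, 0.003, 0, 0, 0, 0, 0, 0.003, 0, 0, 0]}}

```text
t: 21.75
tool_pos: [0.4829, -0.0175, 0.0903]
tool_rot: [3.141, 0.043, 0.001]
contact_force: [-2.1, 0.7, 5.8]
opening: 0.0258
grip_force: 30.6
```

{"method": "apply_moves", "body": {"rows": [0, 0, 0, 0, 0, 0, 0, 0, 0, 0, 0, 0, 0, 0, 0, 0, 0, 0, 0, 0, 0, 0, 0, 0, 0, 0, 0, 0, 0, 0, 0, 0, 0, 0, 0, 0, 0, 0, 0, 0, 0, 0], "grip": 0.6}}

```text
t: 22.45
tool_pos: [0.4823, -0.0175, 0.0891]
tool_rot: [-3.141, -0.042, 0.0]
contact_force: [-0.0, -0.3, 0.3]
opening: 0.0515
grip_force: 0.0
```

{"method": "apply_moves", "body": {"rows": [0, 0, -0.04, 0, 0, 0, 0, 0, -0.1, 0, 0, 0, 0, 0, -0.17, 0, 0, 0, 0, 0, -0.24, 0, 0, 0, 0, 0, -0.24, 0, 0, 0, 0, 0, -0.24, 0, 0, 0]}}

```text
t: 23.05
tool_pos: [0.4829, -0.0175, 0.2346]
tool_rot: [3.141, 0.043, 0.005]
contact_force: [-0.0, 0.0, -1.3]
opening: 0.0514
grip_force: 0.0
```

```bash
python3 -c "
from h import *
go(.6058,.3055,.23,.0276)"
```

```text
shift [ 0.2193 -0.5326  0.0079] turn [ 0.0004 -0.002  -0.0003] t 23.05 open 0.0514 tip 0.0726
```

{"method": "apply_moves", "body": {"rows": [0.219, -0.533, 0.005, 0, 0, 0, 0.219, -0.533, 0.005, 0, 0, 0, 0.219, -0.533, 0.005, 0, 0, 0, 0.219, -0.533, 0.005, 0, 0, 0, 0.219, -0.533, 0.005, 0, 0, 0, 0.219, -0.533, 0.005, 0, 0, 0, 0.219, -0.533, 0.005, 0, 0, 0, 0.219, -0.533, 0.005, 0, 0, 0, 0.219, -0.533, 0.005, 0, 0, 0, 0.219, -0.533, 0.005, 0, 0, 0, 0.219, -0.533, 0.005, 0, 0, 0, 0.219, -0.533, 0.005, 0, 0, 0], "grip": 0.7}}

```text
t: 24.25
tool_pos: [0.6049, 0.3046, 0.2302]
tool_rot: [3.141, 0.04, 0.0]
contact_force: [-0.3, 0.1, 0.0]
opening: 0.06
grip_force: 0.0
```

```bash
python3 - <<'E'
from h import *
im,d=ctrl.get_image('top');np.savez('pics/top3.npz',im=im,d=d)
for uv,z in(((334,204),.04),((303,202),.05),((334,236),.03),((396,204),.07)):print(top_blob(d,im,uv,z))
go(.6058,.3055,.078,.0276)
cv2.imwrite('pics/t3.png',cv2.resize(im[140:270,170:440],None,fx=2.9,fy=2.9))
E
```

```text
[ 5.652e-01 -1.440e-02  5.510e-02  8.240e-02  1.420e+02]
[5.646e-01 6.380e-02 3.300e-02 1.067e-01 1.310e+02]
[ 4.868e-01 -1.750e-02  2.710e-02  5.850e-02  7.700e+01]
[ 5.714e-01 -1.771e-01  7.860e-02  8.600e-02  7.140e+02]
shift [ 0.0014 -0.0011  0.254 ] turn [-0.     -0.0002 -0.0012] t 24.3 open 0.0602 tip 0.0726
```

View pics/t3.png

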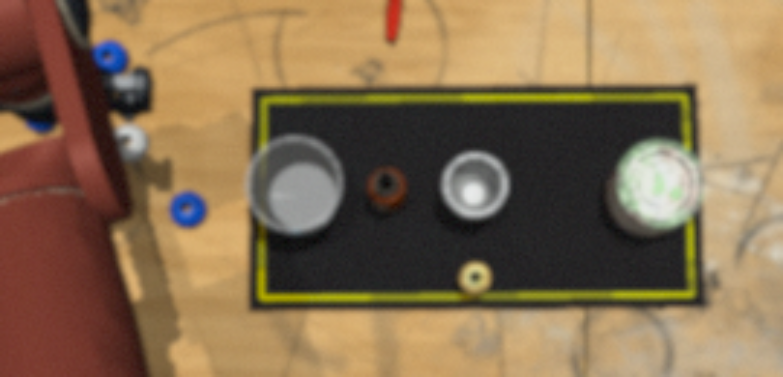

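The coupler at crop (475,278) stands 78 mm from the cup, with 38 mm clear. Now the silver cap.

{"method": "apply_moves", "body": {"rows": [0.001, -0.001, 0.07, 0, 0, 0, 0.001, -0.001, 0.14, 0, 0, 0, 0.001, -0.001, 0.2, 0, 0, 0, 0.001, -0.001, 0.23, 0, 0, 0, 0.001, -0.001, 0.245, 0, 0, 0, 0.001, -0.001, 0.25, 0, 0, 0, 0.001, -0.001, 0.251, 0, 0, 0, 0.001, -0.001, 0.251, 0, 0, 0]}}

```text
t: 25.1
tool_pos: [0.6069, 0.3069, 0.0818]
tool_rot: [-3.14, -0.042, -0.005]
contact_force: [0.5, 0.0, 0.3]
opening: 0.0598
grip_force: 0.0
```

```bash
python3 - <<'E'
from h import *
go(.6058,.3055,.078,.0276)
im,d=ctrl.get_image('scene');cv2.imwrite('pics/s4.png',cv2.resize(im[120:220,210:360],None,fx=5,fy=5,interpolation=cv2.INTER_CUBIC))
E
```

```text
shift [-0.0019  0.0023  0.0064] turn [-0.0008 -0.0022 -0.0004] t 25.1 open 0.0598 tip 0.0726
```

View pics/s4.png

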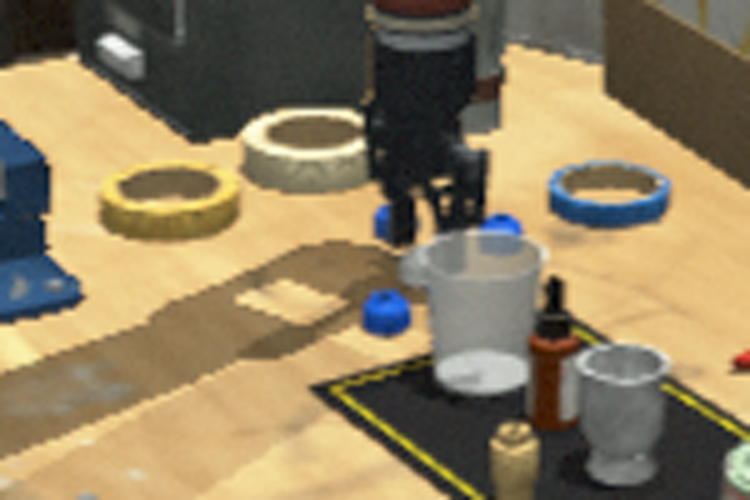

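The fingers reach down at crop (400–470, 225) around the cap, which the beaker partly hides. I'll settle slightly lower and close gently.

{"method": "apply_moves", "body": {"rows": [-0.002, 0.002, 0.003, 0, 0, 0, -0.002, 0.002, 0.003, 0, 0, 0, -0.002, 0.002, 0.003, 0, 0, 0]}}

```text
t: 25.45
tool_pos: [0.6044, 0.3052, 0.0779]
tool_rot: [-3.141, -0.042, -0.0]
contact_force: [-0.3, 0.4, 1.2]
opening: 0.06
grip_force: 0.0
```

{"method": "apply_moves", "body": {"rows": [0, 0, 0, 0, 0, 0, 0, 0, 0, 0, 0, 0, 0, 0, 0, 0, 0, 0, 0, 0, 0, 0, 0, 0, 0, 0, 0, 0, 0, 0, 0, 0, 0, 0, 0, 0, 0, 0, 0, 0, 0, 0, 0, 0, 0, 0, 0, 0], "grip": 0.2, "grip_force": 25}}

```text
t: 26.25
tool_pos: [0.6046, 0.3052, 0.0779]
tool_rot: [-3.141, -0.043, -0.001]
contact_force: [0.6, 0.8, 1.8]
opening: 0.0313
grip_force: 25.0
```

```bash
python3 -c "
from h import *
go(.6058,.3055,.23,.0276)"
```

```text
shift [ 0.0022 -0.0004 -0.2534] turn [-0.0001 -0.0003 -0.0003] t 26.25 open 0.0313 tip 0.0726
```

{"method": "apply_moves", "body": {"rows": [0, 0, -0.04, 0, 0, 0, 0, 0, -0.1, 0, 0, 0, 0, 0, -0.18, 0, 0, 0, 0, 0, -0.25, 0, 0, 0, 0, 0, -0.25, 0, 0, 0, 0, 0, -0.25, 0, 0, 0]}}

```text
t: 26.85
tool_pos: [0.6048, 0.3053, 0.229]
tool_rot: [-3.141, -0.042, -0.003]
contact_force: [-0.7, -1.0, -1.4]
opening: 0.0304
grip_force: 24.9
```

```bash
python3 -c "
from h import *
go(.57,-.1775,.25,.0276)"
```

```text
shift [-0.0796  0.8028 -0.0357] turn [-0.0005 -0.0014 -0.0004] t 26.85 open 0.0304 tip 0.0726
```

{"method": "apply_moves", "body": {"rows": [-0.08, 0.803, -0.03, 0, 0, 0, -0.08, 0.803, -0.03, 0, 0, 0, -0.08, 0.803, -0.03, 0, 0, 0, -0.08, 0.803, -0.03, 0, 0, 0, -0.08, 0.803, -0.03, 0, 0, 0, -0.08, 0.803, -0.03, 0, 0, 0, -0.08, 0.803, -0.03, 0, 0, 0, -0.08, 0.803, -0.03, 0, 0, 0, -0.08, 0.803, -0.03, 0, 0, 0, -0.08, 0.803, -0.03, 0, 0, 0, -0.08, 0.803, -0.03, 0, 0, 0, -0.08, 0.803, -0.03, 0, 0, 0, -0.08, 0.803, -0.03, 0, 0, 0, -0.08, 0.803, -0.03, 0, 0, 0]}}

```text
t: 28.25
tool_pos: [0.5693, -0.1763, 0.2447]
tool_rot: [-3.14, -0.045, 0.002]
contact_force: [0.1, -0.0, -1.1]
opening: 0.0309
grip_force: 25.1
```

```bash
python3 - <<'E'
from h import *
go(.57,-.1775,.157,.0276)
im,d=ctrl.get_image('scene');cv2.imwrite('pics/s5.png',cv2.resize(im[120:260,300:450],None,fx=4,fy=4,interpolation=cv2.INTER_CUBIC))
E
```

```text
shift [0.0014 0.0022 0.1461] turn [-0.0006  0.001   0.0008] t 28.25 open 0.0309 tip 0.0726
```

View pics/s5.png

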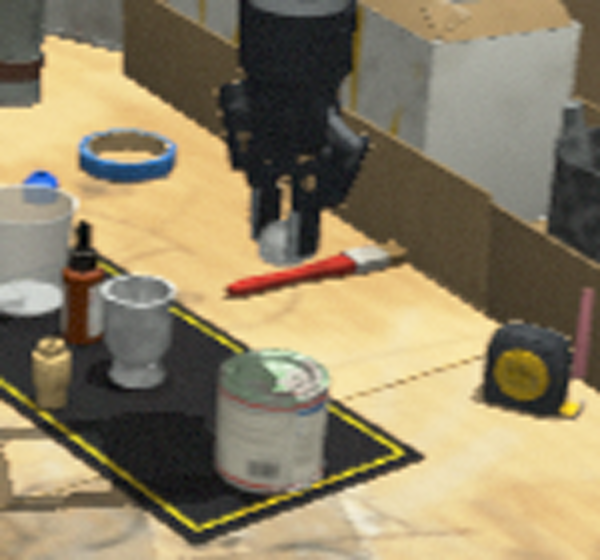

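The silver cap hangs upright at crop (280,240) above the tin (270,420). I'll lower it onto the lid.

{"method": "apply_moves", "body": {"rows": [0.001, 0.002, 0.04, 0, 0, 0, 0.001, 0.002, 0.08, 0, 0, 0, 0.001, 0.002, 0.115, 0, 0, 0, 0.001, 0.002, 0.132, 0, 0, 0, 0.001, 0.002, 0.139, 0, 0, 0, 0.001, 0.002, 0.142, 0, 0, 0, 0.001, 0.002, 0.144, 0, 0, 0, 0.001, 0.002, 0.144, 0, 0, 0, 0.001, 0.002, 0.144, 0, 0, 0]}}

```text
t: 29.2
tool_pos: [0.5705, -0.1792, 0.1603]
tool_rot: [3.141, 0.042, 0.002]
contact_force: [0.3, -0.3, -1.0]
opening: 0.0311
grip_force: 25.1
```

{"method": "apply_moves", "body": {"rows": [0, -0.002, 0.002, 0, 0, 0, 0, -0.002, 0.004, 0, 0, 0, 0, -0.002, 0.004, 0, 0, 0, 0, -0.002, 0.004, 0, 0, 0]}}

```text
t: 29.6
tool_pos: [0.57, -0.1777, 0.1568]
tool_rot: [-3.141, -0.042, 0.0]
contact_force: [-0.3, 0.2, -0.3]
opening: 0.0314
grip_force: 25.1
```

{"method": "apply_moves", "body": {"rows": [0, 0, 0.001, 0, 0, 0, 0, 0, 0.002, 0, 0, 0, 0, 0, 0.002, 0, 0, 0]}}

```text
t: 29.9
tool_pos: [0.5701, -0.1778, 0.156]
tool_rot: [3.141, 0.043, 0.0]
contact_force: [-0.9, 0.6, 0.9]
opening: 0.031
grip_force: 25.2
```

{"method": "apply_moves", "body": {"rows": [0, 0, 0, 0, 0, 0, 0, 0, 0, 0, 0, 0, 0, 0, 0, 0, 0, 0, 0, 0, 0, 0, 0, 0, 0, 0, 0, 0, 0, 0, 0, 0, 0, 0, 0, 0], "grip": 0.52}}

```text
t: 30.5
tool_pos: [0.57, -0.1777, 0.1557]
tool_rot: [-3.141, -0.043, 0.0]
contact_force: [0.1, -0.5, -0.5]
opening: 0.0445
grip_force: 0.0
```

{"method": "apply_moves", "body": {"rows": [0, 0, -0.02, 0, 0, 0, 0, 0, -0.06, 0, 0, 0, 0, 0, -0.13, 0, 0, 0, 0, 0, -0.2, 0, 0, 0, 0, 0.3, -0.2, 0, 0, 0, 0, 0.3, -0.2, 0, 0, 0, 0, 0.3, -0.2, 0, 0, 0, 0, 0.3, -0.2, 0, 0, 0, 0, 0.3, -0.2, 0, 0, 0, 0, 0.3, -0.2, 0, 0, 0]}}

```text
t: 31.5
tool_pos: [0.5748, -0.3581, 0.2763]
tool_rot: [-3.141, -0.041, -0.001]
contact_force: [0.0, -0.5, 0.1]
opening: 0.0442
grip_force: 0.0
```

```bash
python3 - <<'E'
from h import *
im,d=ctrl.get_image('top')
for uv,z in(((334,204),.04),((303,202),.05),((334,236),.03),((396,204),.07),((396,204),.095)):print(top_blob(d,im,uv,z))
s,_=ctrl.get_image('scene')
cv2.imwrite('pics/f.png',np.vstack([cv2.resize(im[160:255,245:425],(540,285)),cv2.resize(s[150:260,270:450],(540,315))]))
E
```

```text
[ 5.655e-01 -1.460e-02  5.500e-02  8.160e-02  1.400e+02]
[5.643e-01 6.400e-02 3.340e-02 1.056e-01 1.330e+02]
[ 4.87e-01 -1.71e-02  2.72e-02  5.70e-02  7.60e+01]
[ 5.711e-01 -1.766e-01  7.830e-02  1.065e-01  7.210e+02]
[ 5.715e-01 -1.783e-01  3.290e-02  1.065e-01  1.010e+02]
```

View pics/f.png

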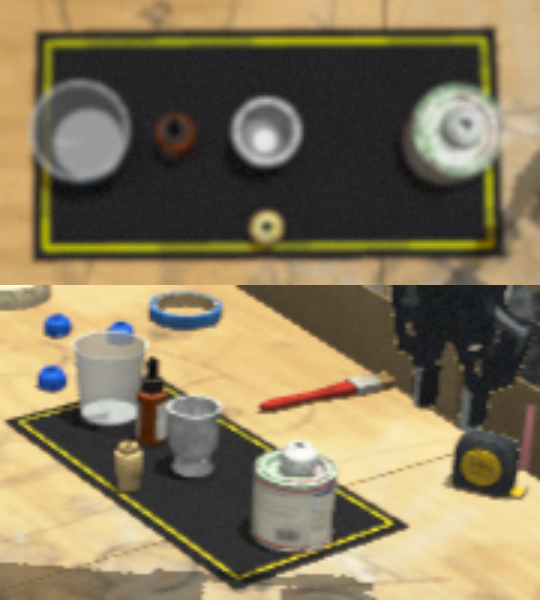

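The picture shows everything upright and let go. The cap at (463,127) sits on the tin lid 2 mm off the middle, with bottle, cup and coupler in place and the arm clear. I'll hand it in.

```bash
python3 -c "
from station import ctrl
print(ctrl.finish_job())"
```

```text
the job is handed in; nothing more can be done
None
```

The job is handed in after about 32 s of the 112 s allowed: the last camera check showed the flow cup, dropper bottle, brass coupler and silver air cap all upright, let go and within tolerance; the hand-in call returned no verdict.

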